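# Put the flat lid back on the swab tub

### The job

The session is over: put the flat blue lid back on the white swab tub. Its thin bevelled edges give no hold where it lies, so slide it along the raised white shelf until its near end sticks well out over the shelf's front edge, take it there and lay it flat on the tub, down between the two end lips and the two side lugs. Do not let it drop, do not shove the tub about, leave everything else where it is, and let go at the end.

Things in the scene. Friction and masses are not known exactly. Their poses are not given: they have to be found in the camera images.
- lid_center (a point): Centre of the loose blue lid, a plain plate 140 x 62 x 4 mm; this point is half-way through its thickness (2 mm above its underside). x along the 140 mm length, y across the width, z up. At the start it lies flat on the raised shelf, x within 0.35 rad of the robot's x (away from the robot), its near end 10 to 70 mm behind the front edge, and nothing in the way to that edge.
- lid_end (a point): Middle of the lid's short end nearest the robot, 70 mm from its centre along its -x, half-way through its thickness; axes as the lid's.
- lid: The lid again, origin under its middle. Smooth plastic, no knob or rim, 30 to 65 g. Its underside is flat; its top edges are bevelled over 8 mm to a thin bottom edge all round (top face 124 x 46 mm), so fingers closing on it while it lies on the shelf ride up the bevel; over the edge they hold its long sides well, reaching past it. It slides easily on the shelf (friction about 0.35, less than that of fingertips): fingertips pressed down on it with 3 to 10 N drag it along.
- riser_edge (a point): Middle of the front top edge of the raised white shelf, a fixed worktop riser 320 mm deep, 400 mm wide, 100 mm high, its board 18 mm thick and open below. x points level from the edge into the shelf, away from the robot, y along the edge (200 mm either way), z up; z = 0 is the shelf's top face. Nothing stands in front of the edge at that height.
- tub_seat (a point): Centre of the seat of the loose white swab tub (152 x 54 mm, 350 g) on the table, left or right of the shelf: the plane of the tops of its two long walls, 60 mm above the table, where the lid's underside rests. x along the tub, within 0.35 rad of the robot's x, y across, z up. The lid overhangs each long wall by 4 mm, so fingers on the lid's long sides pass outside the walls.
- tub_lip (a point): Middle of the inner top edge of the tub's lip at its end nearest the robot, 73 mm from the seat's centre along the tub's -x. Both end walls rise 5 mm above the seat as lips 54 mm wide and 146 mm apart inside, so the lid has 3 mm play at each end. Either end of the lid may lie at either end of the tub.
- tub_lug (a point): Middle of the inner top edge of the tub's lug on its +y side, 34 mm from the seat's centre. One lug half-way along each long side, 24 mm long and 3 mm thick, rises 5 mm above the seat; the two are 68 mm apart inside, so the lid has 3 mm play on each side.
- bin_a: Yellow open bin of wrapped syringes on the back of the raised shelf, 85 x 110 mm, 92 mm high; origin under its middle. Leave alone.
- bin_b: Second such yellow bin on the other side at the back of the shelf; origin under its middle. Leave alone.
- ampoule_box: Small white carton with an orange band, 48 x 70 x 32 mm high, on the shelf beside the lid; origin under its middle. Leave alone.
- vial: Small amber vial, 25 mm diameter, 45 mm high, standing on the shelf on the other side of the lid; origin under its middle. Leave alone.
- kidney_dish: Empty steel kidney dish about 185 x 85 mm, 38 mm high, on the table on the side where the tub is not; origin under its middle. Leave alone.
- gallipot: Small steel bowl of cotton balls, 68 mm diameter, 42 mm high, on the table between the robot and the shelf; origin under its middle. Leave alone.
- tape_roll: Roll of beige tape lying flat, 64 mm diameter, 25 mm high, on the table in front; origin under its middle. Leave alone.
- spirit_bottle: Clear bottle with a red cap and a white label, 70 mm diameter, 200 mm high, at the back left of the table; origin under its middle. Leave alone.
There are look-alikes about, which are no part of the job. Of the things that look like the lid, the middle-sized one is meant. Leave any green look-alike of the part that bears tub_seat alone.

How it is judged:
On the way:
1. the lid, still lying flat on the shelf, sticks out at least 25 mm over the front edge (measured at the middle of its near end) (x of lid_end in the frame of riser_edge below -0.025 m and z of lid_center in the frame of riser_edge between -0.003 and 0.006 m and y of lid_center in the frame of riser_edge between -0.2 and 0.2 m and angle between lid_center's own z axis and vertical below 0.06 rad), for 0.2 s.
At the end, for the whole second after the job is handed in: The lid lies flat on the seat of the tub, between the lips and lugs: centred within 6 mm both ways, in line within 0.13 rad, tilted less than 0.035 rad, its underside within about 2 mm of the seat, at rest; the tub stands level on the table (z of lid_center in the frame of tub_seat between -0.001 and 0.0038 m and x of lid_center in the frame of tub_seat between -0.006 and 0.006 m and y of lid_center in the frame of tub_seat between -0.006 and 0.006 m and angle between the x axis of lid_center and the x axis of tub_seat, either way round below 0.13 rad and angle between each of lid_center, tub_seat's own z axis and vertical below 0.035 rad and height (world z) of tub_seat above 0.055 m and linear speed of lid below 0.02 m/s); the robot touches nothing.
It fails at once if the lid is dropped: it flies free, touched by nothing, faster than 0.45 m/s (a fall of some 10 mm) (contact force between lid and anything else below 0.001 N and linear speed of lid above 0.45 m/s).
It fails at once if the tub is shoved more than 30 mm from its place or tipped (distance of tub_seat from where it was at the start of the episode above 0.03 m or angle between tub_seat's own z axis and vertical above 0.25 rad).
It fails at once if one of the other things is moved more than 30 mm or tipped over (distance of any of bin_a, bin_b, ampoule_box, vial, kidney_dish, gallipot, tape_roll, spirit_bottle from where it was at the start of the episode above 0.03 m or angle between any of bin_a, bin_b, ampoule_box, vial, kidney_dish, gallipot, tape_roll, spirit_bottle's own z axis and vertical above 0.5 rad).
It also fails if it takes over 64 s, if anything falls off the work surface, if the arm or the gripper's body presses on something with over 40 N, if the wrist force passes 120 N, or if a joint passes its speed limit or range.

### The arm

A 6-joint arm with a two-finger parallel gripper is mounted at the origin on the work surface. World frame = base frame: x ahead of the robot, y to its left, z up, the work surface at z = 0. Lengths are in m, angles in rad, forces in N, time in s.
With the tool pointing down it reaches from about 0.3 to 0.775 m from the base axis. Payload 14.6 kg.
Tool frame: the origin (TCP) lies at the very end of the fingers, on their centre line; the grasp point (between the pads) lies 19 mm behind it; y points along the fingers, z is the direction in which the jaws open and shut, and the axes are right-handed (so a half turn about y gives the same grasp; the last joint's range is limited). The gripper opens to 94 mm and grips with 3 to 60 N. Pads are 16 mm wide; open, the fingers measure 119 mm over their backs; the gripper's body (75 mm by 177 mm) begins 78 mm behind the grasp point.
Start: joints at [-1.253, 0.3, 1.521, -0, 1.321, -0.067], TCP at [0.206, -0.51, 0.205] pointing down, gripper open.
Joint ranges: [-3.03, 3.03], [-0.79, 2.21], [0.23, 2.52], [-1.04, 4.18], [0, 3.07], [-2.55, 2.55]. Speed limits (rad/s): [2.22, 2.22, 2.57, 3.14, 3.14, 3.14].

### API

Orientations are given as [roll, pitch, yaw] about the fixed x, y, z axes, in that order (R = Rz(yaw) Ry(pitch) Rx(roll)).
In Python, from station import get_obs, camera, hand_in, masks_of gives the robot as it stands.
- The arm moves only by the shell command python3 -m jog 'ROWS' [FORCE]. ROWS is text: rows parted by semicolons, each of 7 numbers parted by spaces: the shift along the world's x, y, z in mm, then the turn, a rotation vector about the world's x, y, z in degrees, then the closure, from 0 (fully open) to 1 (shut). A call has 1 to 10 rows; each row is the pose to reach, as a shift and turn from the pose measured when the call began; what a row does not reach only later rows make up. A row lasts 1/12 s, in which the tool goes at most 41.7 mm and 7.16 degrees, less where a joint would pass 70% of its speed; a pose out of reach is approached as far as the arm can. A call with a gripper value outside its range is refused whole. The fingers move at their own pace and stop on an object; FORCE is the grip in N (left out, the last holds). Time passes only in rows, so rows that repeat a pose let the fingers close. It gives the time, the measured TCP pose, the force and the opening at its end, in the units of the state.
- get_obs(): the state, without advancing time (a new reading comes with each control period).
- camera(name): name is "side" or "top"; returns a dict with "img" (400x640x3 uint8, red, green, blue), "range_z" (400x640 float32, m along the optical axis (not along the pixel's ray), 0 where there is no reading), "fx", "fy", "cx", "cy" (pixels), "rvec" (rotation vector, rad) and "tvec" (3), from world to camera coordinates, as OpenCV has them. Camera axes: x right, y down, z forward; pixel columns grow to the right and rows downward; lengths in m; the calibration is good to about 2 mm. A picture is of the moment at which its call begins.
- hand_in(): hands the job in, once; it reports no verdict.
Trained networks look in the newest picture that a camera, given by its name, has taken for a name from the list of things; names that differ only in an ending like _2 or _b are one class to them, and where a whole thing is asked for, a point or a joint stands for the part that bears it (a point fixed in the world has none). Each returns a list of dicts, best first, with "conf" (0 to 1); they miss things now and then, are a little off and sometimes report something else, mostly with a low value. They report only what shows in the picture. A call takes as long as a camera call. They do not tell look-alikes from the thing itself.
- masks_of(thing, camera): "mask" (400x640 bool, what is visible of it) and "extent" ([left, top, right, bottom] in pixels, round what is visible of it).
The state is a dict: "time_s": time; "qpos": joint angles; "joint_vel": joint speeds; "tau": joint torques, N m; "ee_pos": TCP position; "eef_rot": TCP orientation; "force": force on the tool from outside, world axes, zero at the start; "moment": the same for the moment, N m; "grip_width": finger opening in m.
Only numpy, scipy, OpenCV 4.12 (cv2) and the standard library are available. Lean on these libraries where they do the work, as an engineer would, in place of code of your own. Each camera call takes 0.05 s, during which the arm holds its last target.

## Working session

There is one attempt and no reset: what is moved stays moved. The work goes in short steps, Python scripts to look and compute and a shell command to move; the robot and the scene stay as the last step left them, time stands still between calls to the robot, and variables do not carry over. Pictures are saved under pics/ and viewed, and the job is handed in when it is done.

```bash
ls; mkdir -p pics
cat > h.py <<'E'
import numpy as np, cv2
from station import get_obs, camera, hand_in, masks_of
def pts(c):
    z=c["range_z"]; v,u=np.mgrid[0:z.shape[0],0:z.shape[1]]
    P=np.stack([(u-c["cx"])/c["fx"]*z,(v-c["cy"])/c["fy"]*z,z],-1)
    R=cv2.Rodrigues(np.array(c["rvec"],float))[0]
    W=(P-np.array(c["tvec"]).ravel())@R
    W[z<=0]=np.nan
    return W
def save(n,img): cv2.imwrite("pics/"+n,cv2.cvtColor(img,cv2.COLOR_RGB2BGR))
E
python3 - <<'E'
from h import *
for n in("top","side"):
    c=camera(n); save(n+"0.png",c["img"]); np.savez(n+"0.npz",**c)
    print(n,c["fx"],c["rvec"],c["tvec"])
    for t in["lid","tub_seat","riser_edge"]:
        try:
            for m in masks_of(t,n): print(t,n,round(m["conf"],2),m["extent"])
        except Exception as e: print(t,e)
print(get_obs())
E
```

```text
pics
top 502.0183893140208 [ 2.16994523 -2.14627843  0.15229756] [0.00756941 0.54092654 1.51711401]
lid top 0.97 [298.9, 143.8, 327.3, 194.4]
lid top 0.91 [391.0, 275.3, 426.8, 302.3]
lid top 0.44 [186.0, 172.1, 221.9, 220.2]
tub_seat top 0.67 [186.2, 169.7, 221.6, 224.0]
tub_seat top 0.65 [165.6, 258.9, 216.8, 293.9]
riser_edge top 0.85 [253.9, 106.7, 395.7, 217.6]
side 395.7943991774592 [ 2.14237723 -0.131736    0.08398325] [-0.52722291  0.09326801  0.99053154]
lid side 0.93 [231.3, 177.2, 263.9, 207.3]
lid side 0.93 [192.6, 293.3, 242.3, 335.2]
lid side 0.64 [335.1, 176.0, 391.2, 194.6]
tub_seat side 0.67 [258.1, 253.3, 285.4, 282.5]
tub_seat side 0.61 [288.8, 137.8, 337.4, 164.5]
tub_seat side 0.61 [221.3, 135.9, 256.5, 171.9]
riser_edge side 0.64 [308.2, 155.1, 469.1, 273.1]
riser_edge side 0.44 [347.3, 100.8, 372.6, 158.3]
{'time_s': 0.4, 'qpos': array([-1.25255688e+00,  2.99971385e-01,  1.52107228e+00, -9.41810966e-06,
        1.32069100e+00, -6.65951275e-02]), 'joint_vel': array([-6.18329066e-04, -7.98419709e-04, -9.51435373e-04, -1.49983086e-03,
        4.11273642e-04, -6.70765462e-05]), 'tau': array([-6.81922120e-04, -5.31199586e+01, -3.52607238e+01,  7.07850745e-02,
        2.18946923e-02, -3.23742040e-05]), 'ee_pos': array([ 0.20645843, -0.50973719,  0.2053758 ]), 'eef_rot': array([-1.57093864e+00,  3.46085339e-07, -2.75675575e+00]), 'force': array([-0.45119741,  0.4872402 ,  0.45347176]), 'moment': array([ 0.0227506 , -0.00301715, -0.01749868]), 'grip_width': 0.09410783988203228}
```

View pics/top0.png

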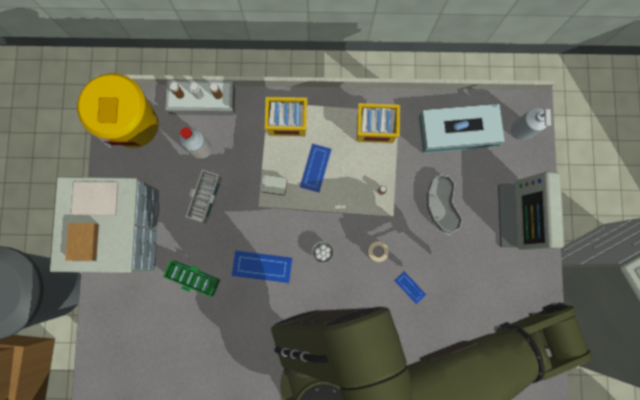

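View pics/side0.png

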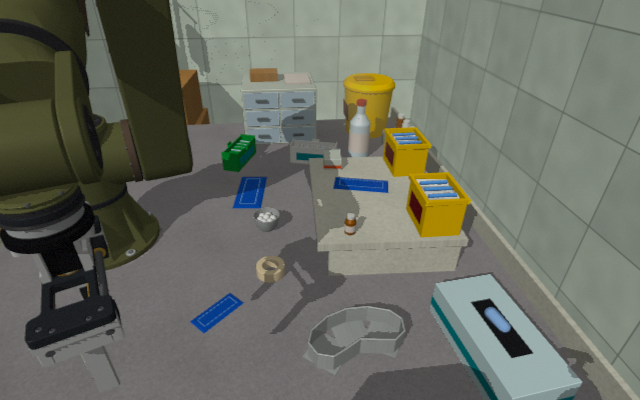

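Run:
```python
from h import *
c=dict(np.load("top0.npz")); W=pts(c)
save("topcrop.png",cv2.resize(c["img"][90:320,150:450],None,fx=2.6,fy=2.6,interpolation=cv2.INTER_CUBIC))
```

```text
(no output)
```

View pics/topcrop.png

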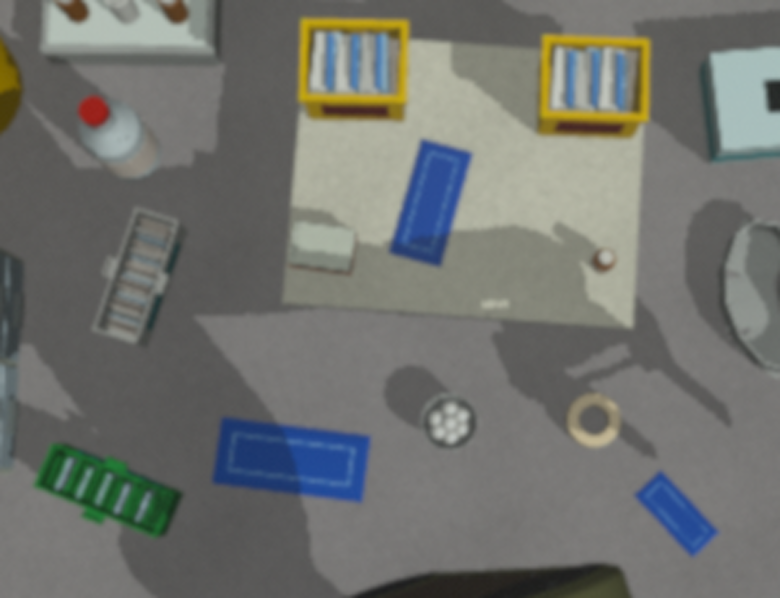

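Candidates that look like the lid in the top view are the large plate at (262,267) on the table, the small plate at (410,288) on the table, and the middle-sized one at (315,168) on the shelf. I choose the shelf one. The tub is the white one at (203,196), not the green one at (190,278).

```bash
cat >> h.py <<'E'
def campar(c):
    R=cv2.Rodrigues(np.array(c["rvec"],float))[0]; t=np.array(c["tvec"],float).ravel()
    K=np.array([[c["fx"],0,c["cx"]],[0,c["fy"],c["cy"]],[0,0,1]],float)
    return R,t,K
def onplane(c,uv,z):
    R,t,K=campar(c); uv=np.atleast_2d(uv).astype(float)
    d=np.c_[uv,np.ones(len(uv))]@np.linalg.inv(K).T@R; o=-R.T@t
    return o+d*((z-o[2])/d[:,2])[:,None]
def proj(c,X):
    R,t,K=campar(c); p=(np.atleast_2d(X)@R.T+t)@K.T; return p[:,:2]/p[:,2:]
def blue(img):
    h=cv2.cvtColor(img,cv2.COLOR_RGB2HSV); return ((h[...,0]>100)&(h[...,0]<130)&(h[...,1]>120)).astype(np.uint8)
def lidrect(c,box,z):
    # plane-rectified: outline points at height z -> min area rect
    m=blue(c["img"]); k=np.zeros_like(m); l,t,r,b=box; k[t:b,l:r]=m[t:b,l:r]
    k=cv2.morphologyEx(k,cv2.MORPH_CLOSE,np.ones((5,5),np.uint8))
    cs=max(cv2.findContours(k,cv2.RETR_EXTERNAL,cv2.CHAIN_APPROX_NONE)[0],key=cv2.contourArea)[:,0]
    P=onplane(c,cs,z)[:,:2]
    (x,y),(w,h),a=cv2.minAreaRect((P*1000).astype(np.float32))
    if w<h: w,h,a=h,w,a+90
    a=(a+90)%180-90
    return x,y,w,h,a
E
python3 - <<'E'
from h import *
for n,boxes in(("top",[(290,135,335,200),(228,245,296,288),(388,268,432,308)]),("side",[(328,170,396,200),(228,172,268,212),(188,288,246,338)])):
    c=dict(np.load(n+"0.npz")); W=pts(c)
    for b,z in zip(boxes,(.1,0,0)): print(n,np.round(lidrect(c,b,z),1), "z",np.nanmedian(W[b[1]:b[3],b[0]:b[2],2][blue(c["img"])[b[1]:b[3],b[0]:b[2]]>0]))
c=dict(np.load("top0.npz")); W=pts(c)
print("lidbase?",np.round(W[168,315],3))
for nm in["bin_a","ampoule_box","vial","kidney_dish","gallipot","tape_roll","spirit_bottle"]:
    camera
S=W[...,2]
sh=(S>.09)&(S<.108)&(W[...,0]>.3)&(W[...,0]<1)&(abs(W[...,1])<.35)
v,u=np.nonzero(sh); P=W[sh][:,:2]; print("shelf z",np.median(W[sh][:,2]))
print(cv2.boxPoints(cv2.minAreaRect((P*1000).astype(np.float32))).round(1), cv2.minAreaRect((P*1000).astype(np.float32)))
# front edge: for column bins of u, min x
d=[]
for uu in range(265,392,3):
    q=W[sh&(np.arange(640)[None,:]==uu)]
    if len(q): d.append(q[q[:,0].argmin(),:2])
d=np.array(d); 
cf=np.polyfit(d[:,1],d[:,0],1); r=d[:,0]-np.polyval(cf,d[:,1]); g=abs(r)<.004; cf=np.polyfit(d[g,1],d[g,0],1); print("front x=%.4f*y+%.4f"%tuple(cf), r.std(),g.mean())
# tub
b=(180,160,230,230)
w=W[b[1]:b[3],b[0]:b[2]]; m=(w[...,2]>.05)&(w[...,2]<.075); q=w[m]; print(len(q),cv2.minAreaRect((q[:,:2]*1000).astype(np.float32)), np.percentile(q[:,2],[5,50,95]))
E
```

```text
top [645.3  25.9 134.   57.  -15.1] z 0.10294223156473153
top [351.  189.1 177.9  76.9  83.4] z 0.003759173307498485
top [ 291.6 -271.2   95.    41.9   44.3] z 0.0015558230796757747
side [646.5  27.  136.7  60.  -14.9] z 0.10458537526943361
side [351.7 191.5 172.6  78.2  83.3] z 0.005854869039214194
side [ 292.  -270.9  100.3   44.4   43.4] z 0.0036174516695920054
lidbase? [0.643 0.027 0.103]
shelf z 0.0993162540569763
[[ 470.8 -197.5]
 [ 811.1 -247.6]
 [ 898.2  345.2]
 [ 558.   395.3]] ((684.5075073242188, 73.84774780273438), (599.1727294921875, 343.9163513183594), 81.63617706298828)
front x=0.0606*y+0.5169 0.0007038748144635624 1.0
423 ((563.9757690429688, 371.55352783203125), (75.72614288330078, 152.25294494628906), 72.27606964111328) [0.05063013 0.05623662 0.06441903]
```

Run:
```python
from h import *
camera("top")
c=dict(np.load("top0.npz")); W=pts(c)
for nm in["bin_a","ampoule_box","vial","kidney_dish","gallipot","tape_roll","spirit_bottle"]:
    for m in masks_of(nm,"top"):
        q=W[m["mask"]]; q=q[q[:,2]>.01]
        if len(q): print(nm,round(m["conf"],2),[int(e) for e in m["extent"]],"min",np.nanpercentile(q,5,0).round(3),"max",np.nanpercentile(q,97,0).round(3))
S=W[...,2]
sh=(S>.09)&(S<.108); sh[:100]=0; sh[220:]=0; sh[:,:255]=0; sh[:,400:]=0
P=W[sh][:,:2]; print(cv2.boxPoints(cv2.minAreaRect((P*1000).astype(np.float32))).round(1))
# tub views
img=c["img"][160:232,178:234]; save("tub_t.png",cv2.resize(img,None,fx=8,fy=8,interpolation=cv2.INTER_CUBIC))
cs=dict(np.load("side0.npz")); save("tub_s.png",cv2.resize(cs["img"][130:175,280:350],None,fx=10,fy=10,interpolation=cv2.INTER_CUBIC))
g=np.round(W[168:226:3,182:226:3,2]*1000).astype(int)
print(g)
```

```text
bin_a 0.8 [353, 102, 397, 143] min [ 0.725 -0.203  0.117] max [ 0.812 -0.095  0.195]
bin_a 0.58 [259, 95, 304, 137] min [0.741 0.062 0.118] max [0.828 0.169 0.195]
ampoule_box 0.65 [261, 175, 285, 195] min [0.565 0.117 0.12 ] max [0.609 0.181 0.137]
ampoule_box 0.31 [258, 104, 395, 216] min [ 0.525 -0.191  0.094] max [0.818 0.172 0.105]
vial 0.49 [378, 185, 383, 194] min [ 0.567 -0.174  0.112] max [ 0.581 -0.158  0.147]
kidney_dish 0.94 [423, 170, 458, 237] min [ 0.471 -0.422  0.011] max [ 0.64  -0.324  0.044]
kidney_dish 0.34 [297, 147, 329, 188] min [ 0.585 -0.003  0.097] max [0.708 0.063 0.109]
gallipot 0.86 [310, 239, 334, 264] min [ 0.372 -0.025  0.015] max [0.427 0.033 0.044]
tape_roll 0.5 [367, 242, 388, 259] min [ 0.377 -0.195  0.017] max [ 0.432 -0.14   0.03 ]
spirit_bottle 0.85 [178, 126, 213, 159] min [0.69  0.36  0.036] max [0.74  0.416 0.201]
[[ 502.6 -204.4]
 [ 825.5 -224.7]
 [ 850.6  175.3]
 [ 527.8  195.6]]
[[                   2                   -4                    0
                     1                   -2                    1
                    -1           
[... 5718 characters left out ...]
       -5                   -4                   -2
                     2                    0                   -3
                    -1                   33                    3
                     0                   -2                   -7
                     2                    0                    4]
 [                  -4                   -5                   -5
                    -4                    3                   -1
                     3                    9                    3
                    -2                   -3                   -4
                     0                    5                   -2]]<stdin>:14: RuntimeWarning: invalid value encountered in cast
```

View pics/tub_t.png

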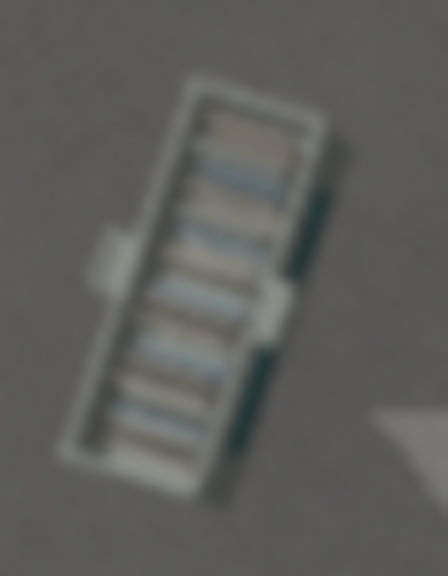

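View pics/tub_s.png

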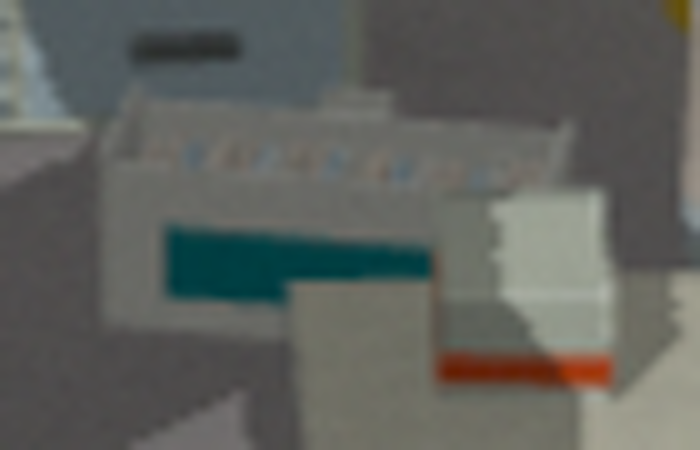

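Run:
```python
from h import *
c=dict(np.load("top0.npz")); s=dict(np.load("side0.npz"))
p=np.array([[193,78],[328,118],[200,500],[60,458]],float); uv=(p+.5)/8-.5+[178,160]
X=onplane(c,uv,.065)[:,:2]*1000; print(X.round(1)); print("center",X.mean(0).round(1))
f=(X[0]+X[1])/2-(X[2]+X[3])/2; w=(X[0]+X[3])/2-(X[1]+X[2])/2
print(np.linalg.norm(f),np.degrees(np.arctan2(f[1],f[0])),np.linalg.norm(w),np.degrees(np.arctan2(w[1],w[0]))-90)
# side: near lip left top corner (135,95)?, near right (105,150), far(572,122)
# project model into both
from math import *
def model(cx,cy,a):
    R=np.array([[cos(a),-sin(a)],[sin(a),cos(a)]])
    q=np.array([[-76,-27],[76,-27],[76,27],[-76,27]])@R.T+[cx,cy]
    l=np.array([[-12,-37],[12,-37],[12,37],[-12,37]])@R.T+[cx,cy]
    return [np.c_[k,np.full(4,65)]/1000 for k in(q,l)]
cx,cy=X.mean(0); a=np.arctan2(f[1],f[0])
for cam,(u0,v0,u1,v1),n in((c,(178,160,234,232),"mt.png"),(s,(280,130,350,175),"ms.png")):
    k=8; im=cv2.resize(cam["img"][v0:v1,u0:u1],None,fx=k,fy=k,interpolation=cv2.INTER_CUBIC)
    for m in model(cx,cy,a):
        q=((proj(cam,m)-[u0,v0]+.5)*k-.5).round().astype(np.int32)
        cv2.polylines(im,[q],True,(255,0,0),1)
    save(n,im)
```

```text
[[642.6 373. ]
 [627.7 321. ]
 [480.9 363.8]
 [496.2 417.1]]
center [561.9 368.7]
152.89304650637098 -16.49935182631143 54.760277812633596 -15.998121166000999
```

View pics/mt.png

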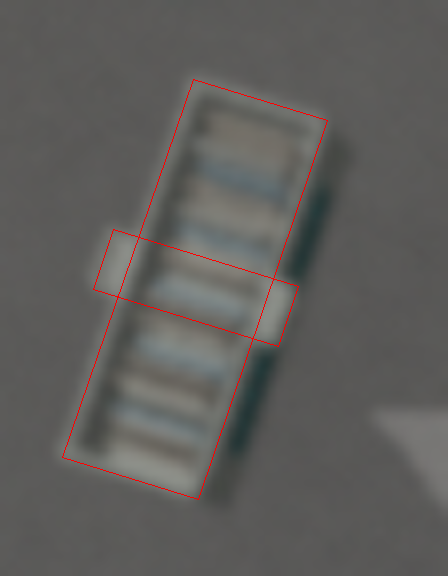

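View pics/ms.png

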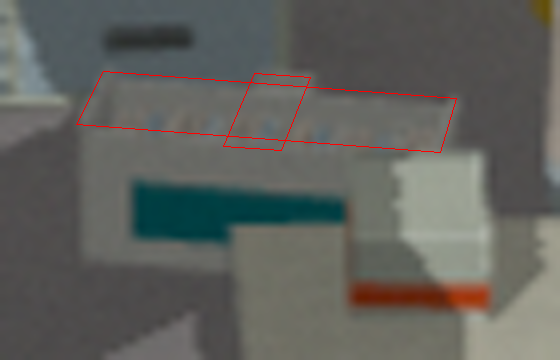

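```bash
R="222 267 30 0 0 71 0.79"; python3 -m jog '40 50 20 0 0 10 0.79; 222 267 30 0 0 71 0.79; 222 267 30 0 0 71 0.79; 222 267 30 0 0 71 0.79; 222 267 30 0 0 71 0.79; 222 267 30 0 0 71 0.79; 222 267 30 0 0 71 0.79; 222 267 30 0 0 71 0.79; 222 267 30 0 0 71 0.79; 222 267 30 0 0 71 0.79' 20
```

```text
time_s: 1.63
ee_pos: [0.4304, -0.2401, 0.2358]
eef_rot: [-1.57, 0.0, -1.507]
force: [0.1, -0.4, 0.4]
grip_width: 0.0304
```

```bash
python3 -m jog '220.6 265 -60 0 0 71.3 0.79; 220.6 265 -60 0 0 71.3 0.79; 220.6 265 -60 0 0 71.3 0.79; 220.6 265 -60 0 0 71.3 0.79; 220.6 265 -60 0 0 71.3 0.79; 220.6 265 -60 0 0 71.3 0.79; 220.6 265 -60 0 0 71.3 0.79; 220.6 265 -60 0 0 71.3 0.79; 220.6 265 -60 0 0 71.3 0.79; 220.6 265 -60 0 0 71.3 0.79'; python3 -m jog '0 0 -30 0 0 0 0.79; 0 0 -60 0 0 0 0.79; 0 0 -62 0 0 0 0.79; 0 0 -62 0 0 0 0.79'
python3 - <<'E'
from h import *
o=get_obs(); print(o["ee_pos"].round(4),np.degrees(o["eef_rot"]).round(2),o["force"].round(2),o["grip_width"])
for n in("top","side"):
    c=camera(n); b=(240,100,400,220) if n=="top" else (300,120,440,260)
    save(n+"1.png",cv2.resize(c["img"][b[1]:b[3],b[0]:b[2]],None,fx=4,fy=4,interpolation=cv2.INTER_CUBIC))
E
```

```text
time_s: 2.47
ee_pos: [0.6521, 0.0285, 0.1737]
eef_rot: [-1.57, 0.002, -0.258]
force: [0.0, -0.3, 0.4]
grip_width: 0.0196
time_s: 2.8
ee_pos: [0.6514, 0.0285, 0.1107]
eef_rot: [-1.571, 0.005, -0.258]
force: [0.0, 0.0, 0.2]
grip_width: 0.0199
[0.6514 0.0285 0.1107] [-90.     0.29 -14.79] [0.   0.04 0.19] 0.019893672328470995
```

View pics/side1.png

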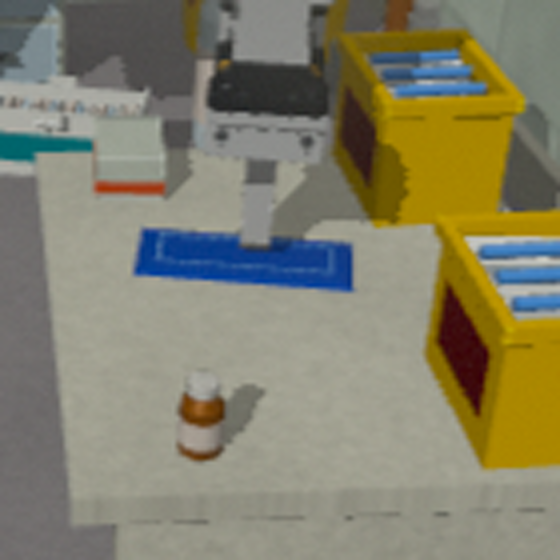

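Fingertips hover about 7 mm above the lid, near its middle (side crop ~ (255,240)). Next I lower them gently.

```bash
python3 -m jog '0 -2.5 -2 0 0 0 0.79; 0 -2.5 -4 0 0 0 0.79; 0 -2.5 -5 0 0 0 0.79; 0 -2.5 -5 0 0 0 0.79'; python3 -m jog '0 0 -1 0 0 0 0.79; 0 0 -1 0 0 0 0.79'; python3 -m jog '0 0 -1 0 0 0 0.79; 0 0 -1 0 0 0 0.79'
```

```text
time_s: 3.23
ee_pos: [0.6529, 0.0258, 0.1091]
eef_rot: [-1.569, -0.001, -0.258]
force: [-0.4, -0.0, -0.7]
grip_width: 0.0198
time_s: 3.4
ee_pos: [0.6529, 0.0257, 0.1081]
eef_rot: [-1.569, -0.001, -0.259]
force: [0.4, 0.6, 0.2]
grip_width: 0.02
time_s: 3.57
ee_pos: [0.6529, 0.0258, 0.107]
eef_rot: [-1.569, -0.0, -0.258]
force: [0.5, -0.2, -0.2]
grip_width: 0.02
```

```bash
python3 -m jog '0 0 -1 0 0 0 0.79; 0 0 -2 0 0 0 0.79; 0 0 -2 0 0 0 0.79'; python3 -m jog '0 0 -1 0 0 0 0.79; 0 0 -1 0 0 0 0.79';python3 -m jog '0 0 -1 0 0 0 0.79; 0 0 -1 0 0 0 0.79'
```

```text
time_s: 3.82
ee_pos: [0.6527, 0.0258, 0.1047]
eef_rot: [-1.57, 0.0, -0.258]
force: [-1.3, -0.7, -0.2]
grip_width: 0.02
time_s: 3.98
ee_pos: [0.653, 0.0258, 0.1043]
eef_rot: [-1.569, -0.001, -0.258]
force: [-1.4, 0.2, 5.1]
grip_width: 0.0197
time_s: 4.15
ee_pos: [0.6531, 0.0258, 0.1043]
eef_rot: [-1.569, -0.002, -0.258]
force: [-4.1, 0.6, 6.9]
grip_width: 0.0198
```

```bash
python3 -m jog '-3 0 -1 0 0 0 0.79; -8 0 -1 0 0 0 0.79; -13 0 -1 0 0 0 0.79; -18 0 -1 0 0 0 0.79; -23 0 -1 0 0 0 0.79; -27 0 -1 0 0 0 0.79; -30 0 -1 0 0 0 0.79; -30 0 -1 0 0 0 0.79'
python3 - <<'E'
from h import *
c=camera("side");save("s2.png",cv2.resize(c["img"][120:260,300:440],None,fx=4,fy=4,interpolation=cv2.INTER_CUBIC))
print(np.round(lidrect(c,(300,165,396,205),.1),1))
E
```

```text
time_s: 4.82
ee_pos: [0.6234, 0.0258, 0.1043]
eef_rot: [-1.569, -0.003, -0.258]
force: [-1.2, -0.6, 8.5]
grip_width: 0.0197
[617.3  26.9 136.8  59.8 -15.3]
```

View pics/s2.png

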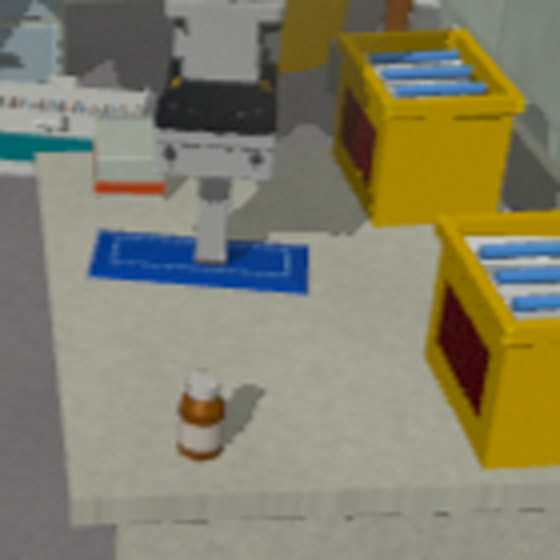

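The lid follows the fingers 1:1 (29 mm) and stays flat with no yaw. I continue another 88 mm.

```bash
python3 -m jog '-3 0 -0.9 0 0 0 0.79; -8 0 -0.9 0 0 0 0.79; -14 0 -0.9 0 0 0 0.79; -20 0 -0.9 0 0 0 0.79; -26 0 -0.9 0 0 0 0.79; -32 0 -0.9 0 0 0 0.79; -37 0 -0.9 0 0 0 0.79; -41 0 -0.9 0 0 0 0.79; -44 0 -0.9 0 0 0 0.79; -44 0 -0.9 0 0 0 0.79';  python3 -m jog '-3 0 -0.9 0 0 0 0.79; -8 0 -0.9 0 0 0 0.79; -14 0 -0.9 0 0 0 0.79; -20 0 -0.9 0 0 0 0.79; -26 0 -0.9 0 0 0 0.79; -32 0 -0.9 0 0 0 0.79; -37 0 -0.9 0 0 0 0.79; -41 0 -0.9 0 0 0 0.79; -44 0 -0.9 0 0 0 0.79; -44 0 -0.9 0 0 0 0.79';python3 - <<'E'
from h import *
c=camera("side");save("s3.png",cv2.resize(c["img"][120:260,270:440],None,fx=4,fy=4,interpolation=cv2.INTER_CUBIC))
print(np.round(lidrect(c,(270,165,396,205),.1),1))
E
```

```text
time_s: 5.7
ee_pos: [0.5796, 0.0258, 0.1043]
eef_rot: [-1.569, -0.005, -0.258]
force: [-1.9, -0.5, 7.8]
grip_width: 0.02
time_s: 6.53
ee_pos: [0.5358, 0.0257, 0.1043]
eef_rot: [-1.568, -0.007, -0.258]
force: [-1.4, -0.3, 7.4]
grip_width: 0.0193
[529.4  27.8 138.6  61.9 -15.3]
```

View pics/s3.png

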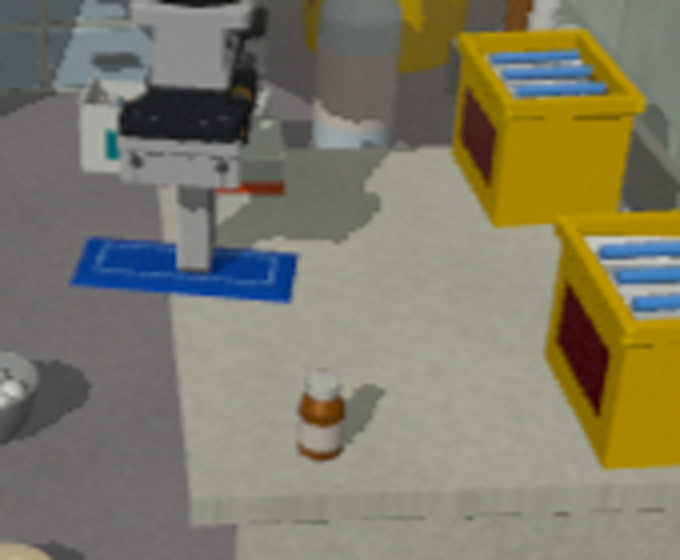

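The near end now sticks out ~58 mm with the lid still supported and flat. Next: lift off, open, move to a hold 36 mm in front of its centre.

```bash
python3 -m jog '0 0 5 0 0 0 0.79; 0 0 25 0 0 0 0.79; -20 5 40 0 0 0 0.3; -42 10.7 40 0 0 0 0; -42 10.7 40 0 0 0 0; -42 10.7 40 0 0 0 0; -42 10.7 40 0 0 0 0; -42 10.7 40 0 0 0 0'  40;python3 - <<'E'
from h import *
c=camera("side");save("s4.png",cv2.resize(c["img"][120:260,270:440],None,fx=4,fy=4,interpolation=cv2.INTER_CUBIC))
print(np.round(lidrect(c,(270,165,396,205),.1),1))
c=camera("top");save("t4.png",cv2.resize(c["img"][100:260,240:400],None,fx=4,fy=4,interpolation=cv2.INTER_CUBIC))
print(get_obs()["ee_pos"].round(4),get_obs()["eef_rot"].round(3),get_obs()["grip_width"])
E
```

```text
time_s: 7.25
ee_pos: [0.4943, 0.0363, 0.1441]
eef_rot: [-1.568, -0.006, -0.258]
force: [-0.5, 0.3, -0.3]
grip_width: 0.056
[529.4  27.8 138.6  61.9 -15.2]
[0.4942 0.0363 0.144 ] [-1.568 -0.006 -0.259] 0.06408246274829665
```

View pics/s4.png

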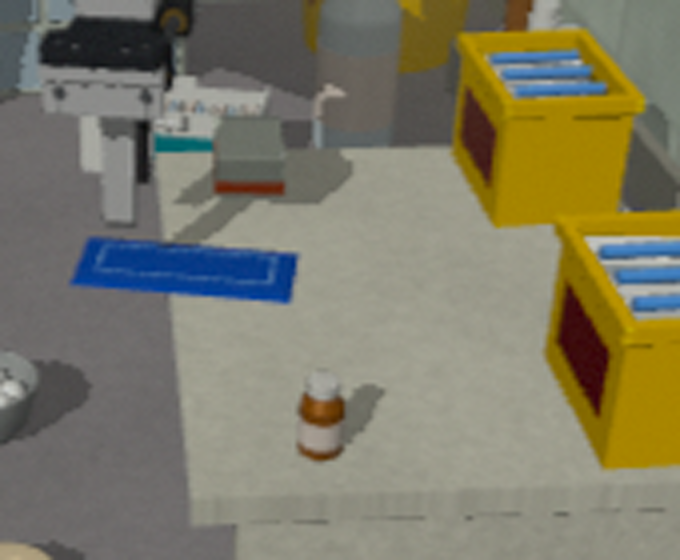

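```bash
python3 -m jog '0 0 0 0 0 0 0; 0 0 0 0 0 0 0; 0 0 0 0 0 0 0; 0 0 0 0 0 0 0; 0 0 0 0 0 0 0'; python3 -m jog '0 0 -10 0 0 0 0; 0 0 -25 0 0 0 0; 0 0 -40 0 0 0 0; 0 0 -53 0 0 0 0; 0 0 -60 0 0 0 0; 0 0 -61 0 0 0 0; 0 0 -61 0 0 0 0';python3 - <<'E'
from h import *
c=camera("side");save("s5.png",cv2.resize(c["img"][120:260,270:440],None,fx=4,fy=4,interpolation=cv2.INTER_CUBIC))
c=camera("top");save("t5.png",cv2.resize(c["img"][100:260,240:400],None,fx=4,fy=4,interpolation=cv2.INTER_CUBIC))
E
```

```text
time_s: 7.77
ee_pos: [0.4942, 0.0363, 0.1439]
eef_rot: [-1.568, -0.006, -0.259]
force: [0.2, -0.4, -0.1]
grip_width: 0.0935
time_s: 8.35
ee_pos: [0.4941, 0.0363, 0.0827]
eef_rot: [-1.569, -0.005, -0.259]
force: [-0.4, 0.4, -0.7]
grip_width: 0.0939
```

View pics/s5.png

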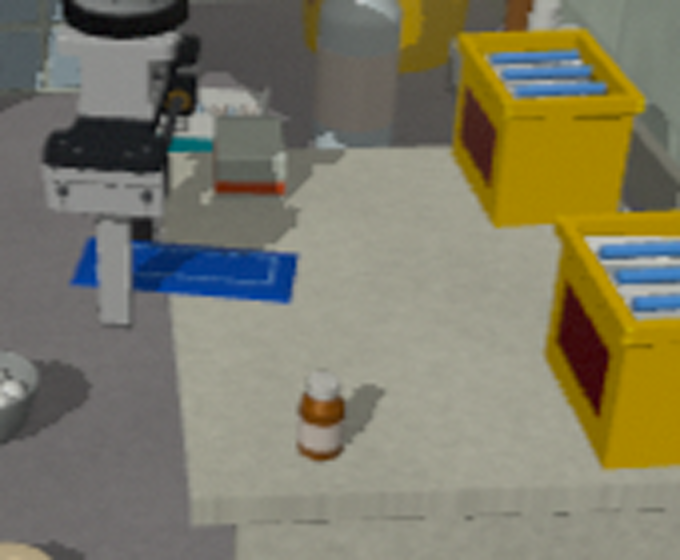

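The fingers straddle the lid in front of the edge (near finger at crop (115,310)), clear of the shelf. I close now.

```bash
python3 -m jog '0 0 0 0 0 0 0.2; 0 0 0 0 0 0 0.3; 0 0 0 0 0 0 0.4; 0 0 0 0 0 0 0.5; 0 0 0 0 0 0 0.5; 0 0 0 0 0 0 0.5; 0 0 0 0 0 0 0.5' 35; python3 -m jog '0 0 2 0 0 0 0.5; 0 0 4 0 0 0 0.5; 0 0 8 0 0 0 0.5; 0 0 14 0 0 0 0.5; 0 0 20 0 0 0 0.5; 0 0 20 0 0 0 0.5'
python3 - <<'E'
from h import *
c=camera("side");save("s6.png",cv2.resize(c["img"][120:260,270:440],None,fx=4,fy=4,interpolation=cv2.INTER_CUBIC))
print(np.round(lidrect(c,(270,150,396,205),.12),1))
c=camera("top");save("t6.png",cv2.resize(c["img"][100:260,240:400],None,fx=4,fy=4,interpolation=cv2.INTER_CUBIC))
E
```

```text
time_s: 9.03
ee_pos: [0.4946, 0.0363, 0.0835]
eef_rot: [-1.568, -0.007, -0.259]
force: [-0.9, -0.7, 0.3]
grip_width: 0.0576
time_s: 9.53
ee_pos: [0.4952, 0.0363, 0.1051]
eef_rot: [-1.568, -0.009, -0.259]
force: [-0.2, 0.4, -0.4]
grip_width: 0.0576
[547.1  24.4 104.6  61.6 -16.2]
```

View pics/s6.png

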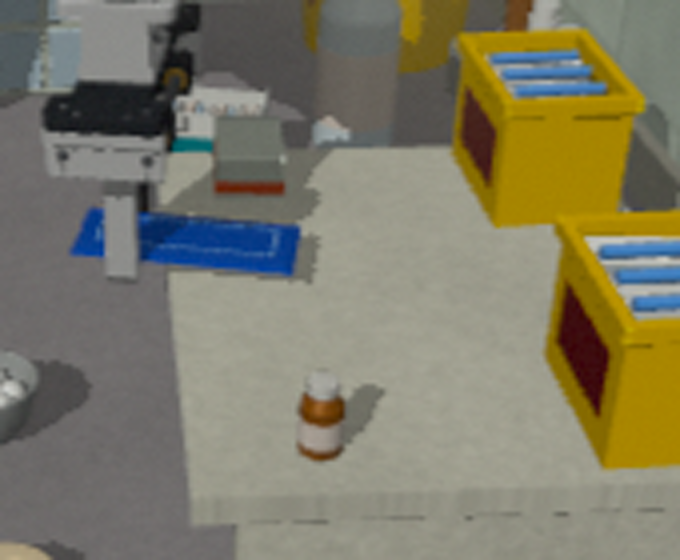

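View pics/t6.png

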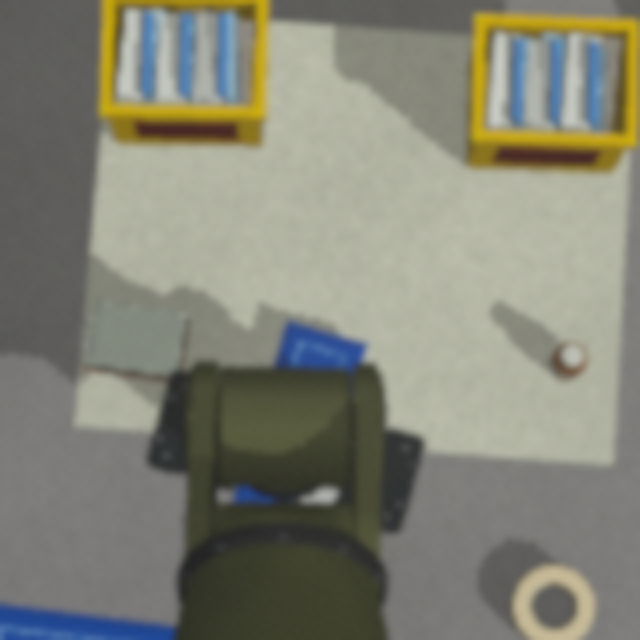

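```bash
python3 -m jog '0 0 5 0 0 0 0.5; 0 0 15 0 0 0 0.5; 0 0 30 0 0 0 0.5; 0 0 45 0 0 0 0.5; 0 0 58 0 0 0 0.5; 0 0 64 0 0 0 0.5; 0 0 65 0 0 0 0.5; 0 0 65 0 0 0 0.5'; python3 -m jog '0 5 0 0 0 0 0.5; 2 18 0 0 0 0 0.5; 5 36 0 0 0 -0.5 0.5; 8 58 0 0 0 -0.5 0.5; 10 82 0 0 0 -1 0.5; 12 106 0 0 0 -1 0.5; 14 130 0 0 0 -1 0.5; 16 152 0 0 0 -1.4 0.5; 16 168 0 0 0 -1.4 0.5; 16 172 0 0 0 -1.4 0.5';  python3 -m jog '0 5 0 0 0 0 0.5; 2 18 0 0 0 0 0.5; 5 36 0 0 0 0 0.5; 8 58 0 0 0 0 0.5; 10 82 0 0 0 0 0.5; 12 106 0 0 0 0 0.5; 14 130 0 0 0 0 0.5; 16 152 0 0 0 0 0.5; 16 168 0 0 0 0 0.5; 16 171 0 0 0 0 0.5'; python3 -m jog '0 0 0 0 0 0 0.5; 0 0 0 0 0 0 0.5;  0 0 0 0 0 0 0.5'
python3 - <<'E'
from h import *
for n,b in(("side",(230,80,390,190)),("top",(150,130,290,240))):
    c=camera(n);save(n+"7.png",cv2.resize(c["img"][b[1]:b[3],b[0]:b[2]],None,fx=5,fy=5,interpolation=cv2.INTER_CUBIC)); np.savez(n+"7.npz",**c)
o=get_obs(); print(o["ee_pos"].round(4),o["eef_rot"].round(4),o["force"].round(2),o["grip_width"])
E
```

```text
time_s: 10.3
ee_pos: [0.4947, 0.0363, 0.169]
eef_rot: [-1.568, -0.008, -0.259]
force: [0.6, -0.2, -1.3]
grip_width: 0.0572
time_s: 11.13
ee_pos: [0.5101, 0.2104, 0.168]
eef_rot: [-1.569, -0.006, -0.281]
force: [-0.5, -0.3, -0.8]
grip_width: 0.057
time_s: 11.97
ee_pos: [0.5257, 0.3835, 0.1673]
eef_rot: [-1.569, -0.006, -0.28]
force: [-1.3, -0.2, -0.0]
grip_width: 0.0576
time_s: 12.22
ee_pos: [0.5259, 0.3826, 0.1673]
eef_rot: [-1.569, -0.006, -0.281]
force: [0.3, 0.7, -0.2]
grip_width: 0.0572
[0.526  0.3826 0.1676] [-1.5685 -0.006  -0.2808] [ 0.3  -0.29 -0.6 ] 0.05745318860821425
```

View pics/side7.png

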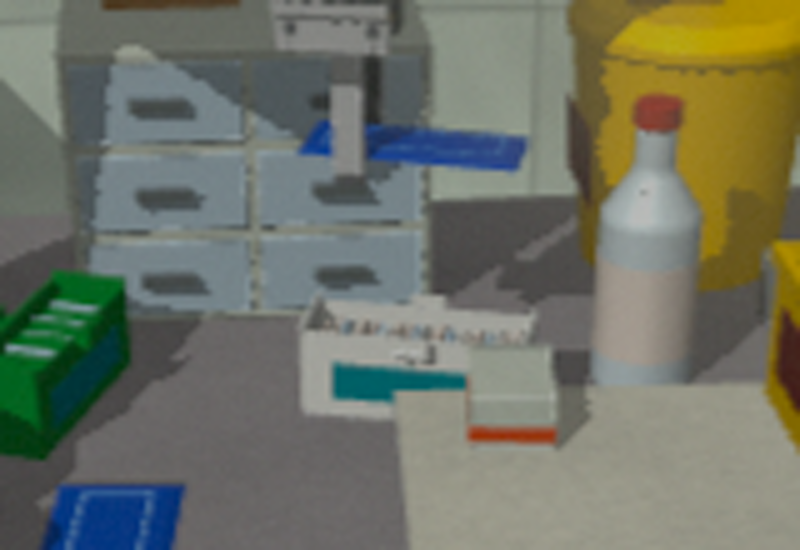

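View pics/top7.png

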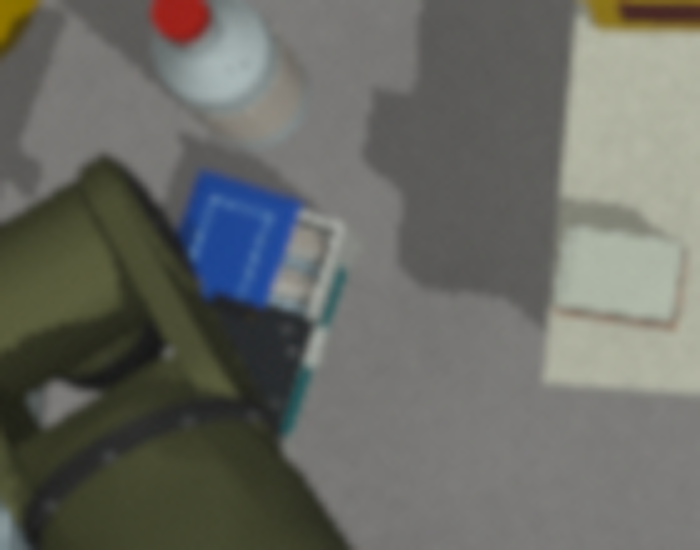

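```bash
cat > fit.py <<'E'
from h import *
from scipy.optimize import least_squares
L=np.array([[-70,-31,-2],[-70,31,-2],[70,31,-2],[70,-31,-2]])/1000.
def T(p):
    R=cv2.Rodrigues(np.array([0,0,p[5]]))[0]@cv2.Rodrigues(np.array([p[3],p[4],0.]))[0]
    return L@R.T+p[:3]
def fit(obs,p0,h=True):
    # obs: list of (cam, indices, uv)
    f=lambda p:np.concatenate([(proj(c,T(p)[i])-uv).ravel() for c,i,uv in obs])
    return least_squares(f,p0)
E
python3 - <<'E'
from fit import *
s=dict(np.load("side7.npz"));t=dict(np.load("top7.npz"))
f=lambda a,o:(np.array(a,float)+.5)/5-.5+o
us=f([[300,152],[318,122],[527,137],[520,172]],[230,80]); ut=f([[203,170],[303,207]],[150,130])
r=fit([(s,[0,1,2,3],us),(t,[2,3],ut)],[.56,.37,.188,0,0,-.28])
print(r.x.round(4),r.fun.round(2))
for cam,b,n in((s,(230,80,390,190),"f7s.png"),(t,(150,130,290,240),"f7t.png")):
    im=cv2.resize(cam["img"][b[1]:b[3],b[0]:b[2]],None,fx=5,fy=5,interpolation=cv2.INTER_CUBIC)
    cv2.polylines(im,[((proj(cam,T(r.x))-[b[0],b[1]]+.5)*5-.5).round().astype(np.int32)],True,(255,0,0),1); save(n,im)
E
```

```text
[ 0.5599  0.3714  0.186  -0.0074  0.0152 -0.3031] [-0.95  0.18 -0.09 -0.17  0.41  0.39 -0.95 -0.02 -0.35 -0.37  0.39 -1.1 ]
```

View pics/f7s.png

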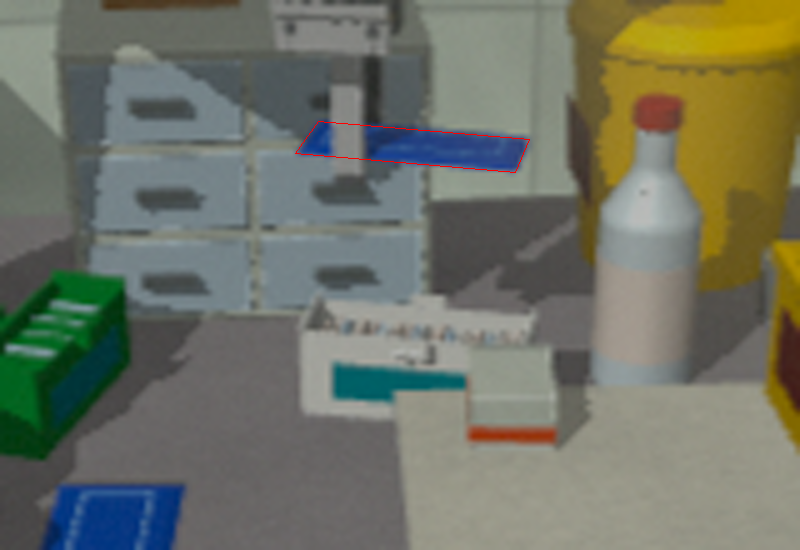

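```bash
python3 -m jog '0 0 -5 0 0 0 0.5; 0 -1 -17 0 0 0 0.5; 1 -2 -33 0 0 0 0.5; 1.5 -3 -50 0 0 0 0.5; 1.5 -3.6 -66 0 0 0 0.5; 1.5 -3.6 -80 0 0 0 0.5; 1.5 -3.6 -89 0 0 0 0.5; 1.5 -3.6 -91 0 0 0 0.5; 1.5 -3.6 -91 0 0 0 0.5' 20
python3 - <<'E'
from h import *
for n,b in(("side",(270,100,370,180)),("top",(160,140,250,240))):
    c=camera(n);save(n+"8.png",cv2.resize(c["img"][b[1]:b[3],b[0]:b[2]],None,fx=6,fy=6,interpolation=cv2.INTER_CUBIC)); np.savez(n+"8.npz",**c)
o=get_obs(); print(o["ee_pos"].round(4),o["eef_rot"].round(4),o["force"].round(2),o["grip_width"])
E
```

```text
time_s: 13.07
ee_pos: [0.5273, 0.3787, 0.0758]
eef_rot: [-1.569, -0.005, -0.281]
force: [-0.6, 0.5, -0.8]
grip_width: 0.0585
[0.5278 0.3792 0.0772] [-1.5678 -0.0066 -0.2809] [-0.22 -0.08 -0.99] 0.0583906786286792
```

View pics/side8.png

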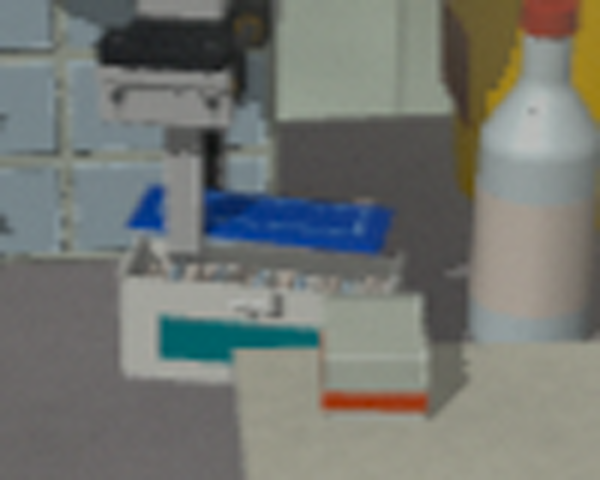

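View pics/top8.png

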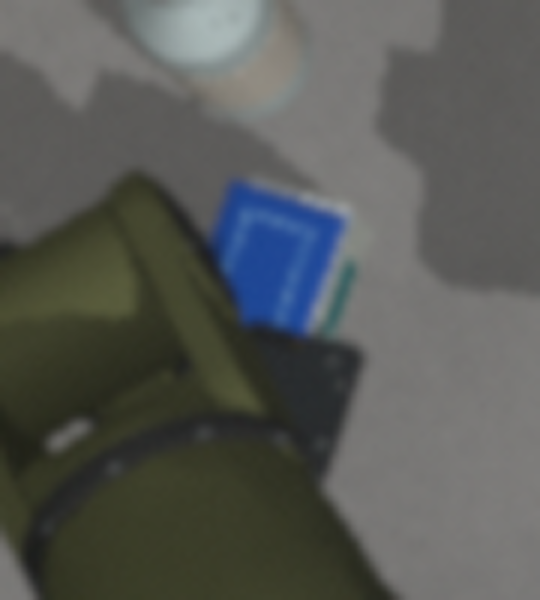

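Run:
```python
from fit import *
s=dict(np.load("side8.npz"));t=dict(np.load("top8.npz"))
B={"s":(270,100,370,180),"t":(160,140,250,240)}
def rect(cx,cy,z,hx,hy,a):
    R=np.array([[np.cos(a),-np.sin(a)],[np.sin(a),np.cos(a)]])
    return np.c_[np.array([[-hx,-hy],[-hx,hy],[hx,hy],[hx,-hy]])@R.T+[cx,cy],[z]*4]
for k,cam in(("s",s),("t",t)):
    b=B[k]; im=cv2.resize(cam["img"][b[1]:b[3],b[0]:b[2]],None,fx=6,fy=6,interpolation=cv2.INTER_CUBIC)
    for X,col in((rect(.562,.3687,.065,.076,.027,np.radians(-16.3)),(255,0,0)),(rect(.562,.3692,.0935,.070,.031,np.radians(-16.45)),(255,255,0))):
        cv2.polylines(im,[((proj(cam,X)-[b[0],b[1]]+.5)*6-.5).round().astype(np.int32)],True,col,1)
    save("f8%s.png"%k,im)
```

```text
(no output)
```

View pics/f8s.png

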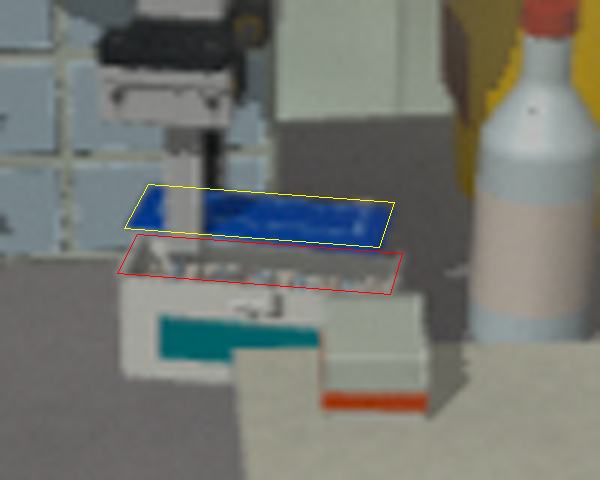

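View pics/f8t.png

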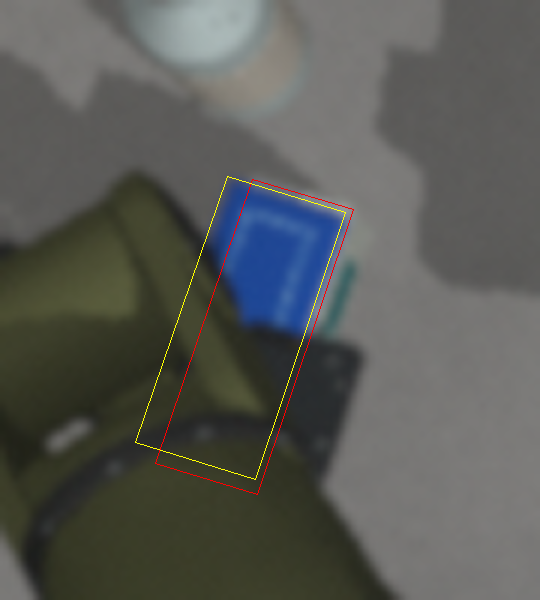

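Run:
```python
from fit import *
t=dict(np.load("top8.npz")); m=blue(t["img"])
from numpy import *
def subpix(p,q,n,cam,half=4):
    pass
# blue-ness signal, sample edges subpixel
I=t["img"].astype(float32); B=I[...,2]-I[...,0]
def edge(P,Q,N,out):  # P->Q in px, normal out; return half-max crossing points
    r=[]
    for a in linspace(.08,.92,25):
        c=P+(Q-P)*a; d=arange(-4,4.01,.1)
        xy=(c+d[:,None]*N).astype(float32)
        v=cv2.remap(B,xy[None,:,0].copy(),xy[None,:,1].copy(),cv2.INTER_LINEAR)[0]
        h=(v[:10].mean()+v[-10:].mean())/2
        i=where((v[:-1]>h)&(v[1:]<=h))[0]
        if len(i) and v[:10].mean()-v[-10:].mean()>25: r.append(xy[i[0]])
    return array(r)
f=lambda a:(array(a,float)+.5)/6-.5+[160,140]
fl,fr,mr=f([231,180]),f([350,208]),f([308,325])
ctr=f([280,250])
for nm,P,Q in(("far",fl,fr),("right",fr,mr)):
    d=(Q-P)/linalg.norm(Q-P); N=array([-d[1],d[0]]); N=N if N@((P+Q)/2-ctr)>0 else -N
    e=edge(P,Q,N,1); X=onplane(t,e,.0925)[:,:2]*1000
    c0=X.mean(0); u,s,vt=linalg.svd(X-c0); v=vt[0]
    print(nm,len(e),c0.round(1),"dir",degrees(arctan2(v[1],v[0])).round(2),"rms",(s[1]/sqrt(len(e))).round(2))
```

```text
far 25 [627. 348.] dir -108.09 rms 0.22
right 25 [593.1 327.4] dir 160.27 rms 0.27
```

```bash
python3 -m jog '0.3 -0.7 -3 -0.15 -0.5 1 0.5; 0.3 -0.7 -8 -0.15 -0.5 1 0.5; 0.3 -0.7 -13 -0.15 -0.5 1 0.5; 0.3 -0.7 -15 -0.15 -0.5 1 0.5; 0.3 -0.7 -15 -0.15 -0.5 1 0.5' 12; python3 -m jog '0 0 -2 0 0 0 0.5; 0 0 -4 0 0 0 0.5; 0 0 -6 0 0 0 0.5; 0 0 -6 0 0 0 0.5'
python3 - <<'E'
from h import *
for n,b in(("side",(270,100,370,180)),("top",(160,140,250,240))):
    c=camera(n);save(n+"9.png",cv2.resize(c["img"][b[1]:b[3],b[0]:b[2]],None,fx=6,fy=6,interpolation=cv2.INTER_CUBIC)); np.savez(n+"9.npz",**c)
o=get_obs(); print(o["ee_pos"].round(4),o["eef_rot"].round(4),o["force"].round(2),o["grip_width"])
E
```

```text
time_s: 13.58
ee_pos: [0.5278, 0.3783, 0.0614]
eef_rot: [-1.569, -0.015, -0.263]
force: [0.1, -0.7, -0.6]
grip_width: 0.0593
time_s: 13.92
ee_pos: [0.5278, 0.3785, 0.0552]
eef_rot: [-1.569, -0.015, -0.263]
force: [0.9, 0.7, -0.9]
grip_width: 0.0592
[0.5278 0.3783 0.0553] [-1.569  -0.0148 -0.2634] [ 0.19  2.28 -0.59] 0.05914046069002377
```

View pics/side9.png

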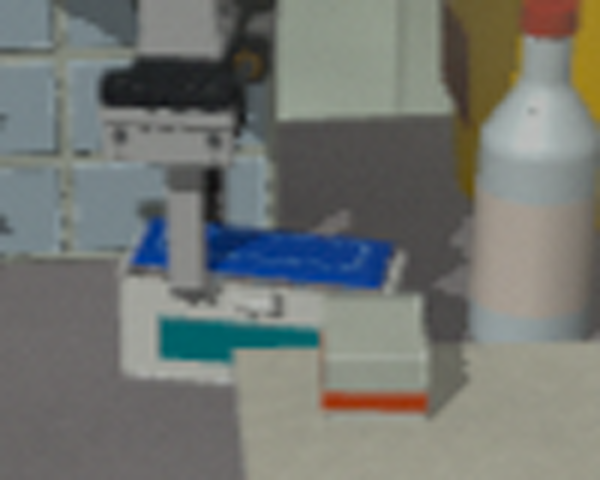

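View pics/top9.png

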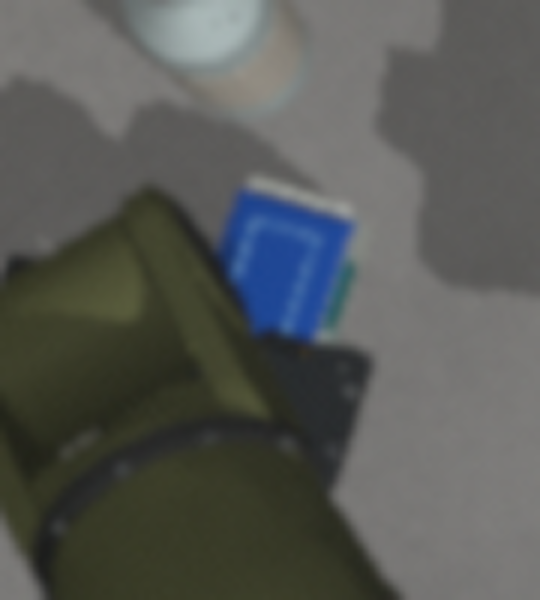

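```bash
cat > edg.py <<'E'
from h import *
def edges(t,pts,z,k=6,off=(160,140)):
    B=t["img"].astype(np.float32); B=B[...,2]-B[...,0]
    f=lambda a:(np.array(a,float)+.5)/k-.5+np.array(off)
    fl,fr,mr,ctr=[f(p) for p in pts]; out={}
    for nm,P,Q in(("far",fl,fr),("right",fr,mr)):
        d=(Q-P)/np.linalg.norm(Q-P); N=np.array([-d[1],d[0]]); N=N if N@((P+Q)/2-ctr)>0 else -N
        r=[]
        for a in np.linspace(.1,.9,25):
            c=P+(Q-P)*a; s=np.arange(-4,4.01,.1); xy=(c+s[:,None]*N).astype(np.float32)
            v=cv2.remap(B,xy[None,:,0].copy(),xy[None,:,1].copy(),cv2.INTER_LINEAR)[0]
            h=(v[:10].mean()+v[-10:].mean())/2; i=np.where((v[:-1]>h)&(v[1:]<=h))[0]
            if len(i): r.append(xy[i[0]])
        X=onplane(t,np.array(r),z)[:,:2]*1000; c0=X.mean(0); u,s_,vt=np.linalg.svd(X-c0); v=vt[0]
        ang=np.degrees(np.arctan2(v[1],v[0])); ang=(ang+(90 if nm=="far" else 0)+90)%180-90
        out[nm]=(c0,ang); print(nm,len(r),c0.round(1),round(ang,2))
    a=np.radians(np.mean([out["far"][1],out["right"][1]]))
    ux=np.array([np.cos(a),np.sin(a)]);uy=np.array([-ux[1],ux[0]])
    print("center",((out["far"][0]@ux-70)*ux+(out["right"][0]@uy+31)*uy).round(1),np.degrees(a).round(2))
E
python3 - <<'E'
from edg import *
t=dict(np.load("top9.npz")); edges(t,[(243,187),(355,217),(325,335),(285,255)],.0715)
E
```

```text
far 25 [627.1 348.1] -16.45
right 25 [591.8 325.9] -12.71
center [559.5 366.3] -14.58
```

Run:
```python
from h import *
t=dict(np.load("top9.npz")); s=dict(np.load("side9.npz")); t0=dict(np.load("top0.npz"));
save("z9t.png",cv2.resize(t["img"][162:202,190:230],None,fx=14,fy=14,interpolation=cv2.INTER_CUBIC))
save("z9s.png",cv2.resize(s["img"][128:168,284:344],None,fx=12,fy=12,interpolation=cv2.INTER_CUBIC))
# is tub's far lip outer edge moved? profile in gray across far lip at z=.065, frames 0 & 9
a=np.radians(-16.3); ux=np.array([np.cos(a),np.sin(a)]); uy=np.array([-ux[1],ux[0]])
for c,nm in((t0,"0"),(t,"9")):
    for off in(-15,0,15):
        d=np.arange(62,90,1.); X=np.c_[(np.array([562,368.7])+off*uy+d[:,None]*ux)/1000,np.full(len(d),.065)]
        p=proj(c,X).astype(np.float32)
        v=cv2.remap(c["img"],p[None,:,0].copy(),p[None,:,1].copy(),cv2.INTER_LINEAR)[0].astype(int)
        print(nm,off,v[:,0].tolist())
```

```text
0 -15 [110, 109, 108, 105, 103, 100, 98, 98, 97, 100, 105, 109, 111, 110, 109, 108, 104, 100, 96, 95, 94, 93, 92, 92, 92, 92, 92, 92]
0 0 [115, 114, 112, 109, 107, 103, 100, 96, 99, 102, 105, 108, 110, 112, 112, 108, 104, 100, 98, 95, 93, 93, 92, 92, 92, 92, 92, 92]
0 15 [98, 99, 100, 98, 96, 93, 90, 92, 93, 95, 100, 104, 109, 110, 109, 108, 105, 102, 99, 96, 95, 93, 92, 92, 92, 92, 92, 92]
9 -15 [37, 35, 34, 38, 43, 47, 60, 75, 88, 103, 116, 128, 136, 137, 136, 136, 132, 128, 125, 124, 124, 124, 125, 125, 125, 125, 124, 124]
9 0 [37, 36, 36, 37, 39, 49, 60, 72, 87, 102, 118, 128, 133, 137, 136, 128, 120, 112, 107, 103, 99, 102, 105, 108, 112, 116, 120, 122]
9 15 [36, 35, 34, 36, 41, 47, 56, 70, 84, 100, 111, 121, 132, 134, 132, 129, 123, 116, 108, 101, 98, 96, 94, 95, 96, 97, 99, 103]
```

View pics/z9t.png

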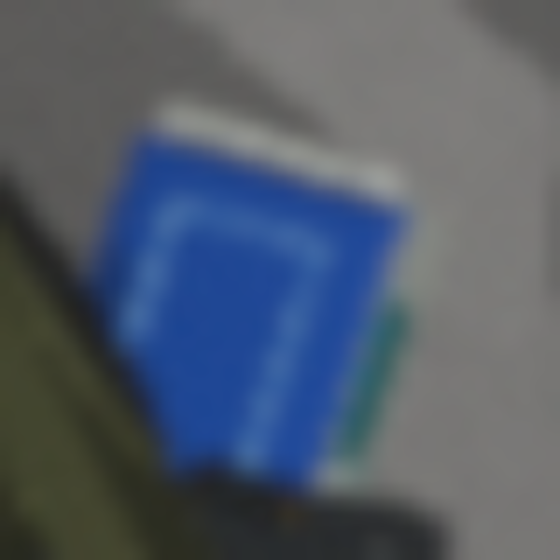

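View pics/z9s.png

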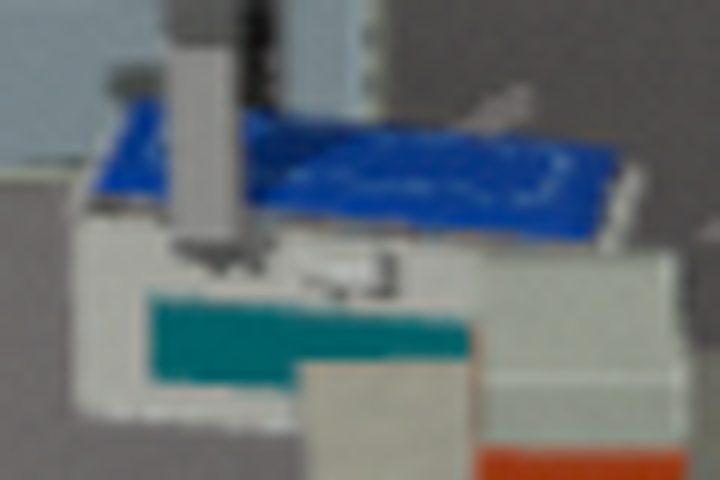

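Tub is unmoved; the lid sits ~1.5–2 mm too near and ~1 mm to the right. I shift it by that much, then lower it.

```bash
python3 -m jog '1 0.4 0 0 0 0 0.5; 1.9 0.7 0 0 0 0 0.5; 1.9 0.7 0 0 0 0 0.5; 1.9 0.7 -2 0 0 0 0.5; 1.9 0.7 -5 0 0 0 0.5; 1.9 0.7 -7 0 0 0 0.5; 1.9 0.7 -7 0 0 0 0.5'; python3 -m jog '0 0 -1 0 0 0 0.5; 0 0 -2 0 0 0 0.5; 0 0 -2 0 0 0 0.5'; python3 -m jog '0 0 -1 0 0 0 0.5; 0 0 -1 0 0 0 0.5'
```

```text
time_s: 14.6
ee_pos: [0.5294, 0.3788, 0.0476]
eef_rot: [-1.57, -0.014, -0.263]
force: [1.5, -0.8, -0.8]
grip_width: 0.0589
time_s: 14.85
ee_pos: [0.5293, 0.3788, 0.0454]
eef_rot: [-1.57, -0.014, -0.263]
force: [-1.4, -0.3, -0.5]
grip_width: 0.059
time_s: 15.02
ee_pos: [0.5293, 0.3787, 0.0442]
eef_rot: [-1.57, -0.014, -0.263]
force: [-0.1, 0.5, -0.6]
grip_width: 0.0594
```

Run:
```python
from h import *
t=camera("top"); s=camera("side")
save("z10t.png",cv2.resize(t["img"][162:202,190:230],None,fx=14,fy=14,interpolation=cv2.INTER_CUBIC))
save("z10s.png",cv2.resize(s["img"][128:168,284:344],None,fx=12,fy=12,interpolation=cv2.INTER_CUBIC))
o=get_obs(); print(o["ee_pos"].round(4),o["eef_rot"].round(4),o["force"].round(2),o["grip_width"])
```

```text
[0.5293 0.3787 0.0444] [-1.5699 -0.014  -0.2633] [ 0.65  0.76 -0.28] 0.058927071012809584
```

View pics/z10t.png

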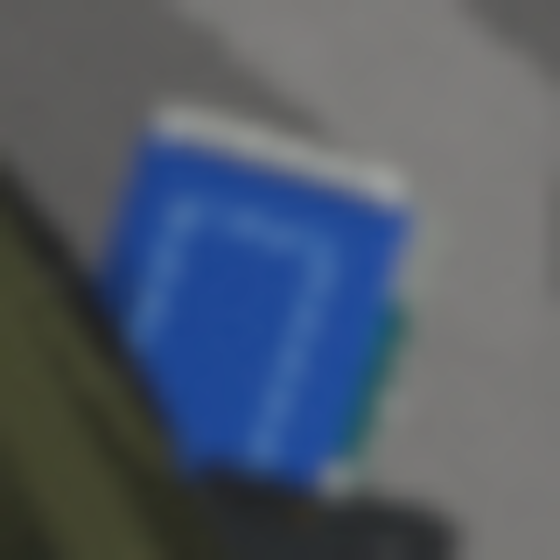

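View pics/z10s.png

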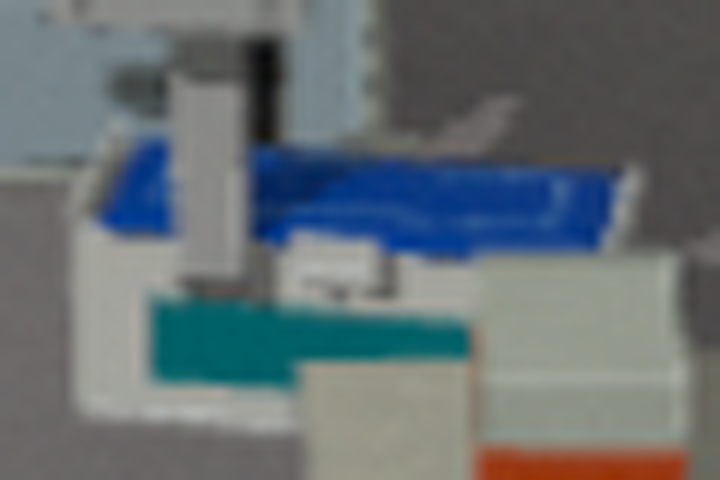

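The lid is down between lips: near lip at (110,160), far at (625,205); the near lug shows in front of it at (335,260). No contact force yet, so I continue in 1 mm steps.

```bash
python3 -m jog '0 0 -1 0 0 0 0.5; 0 0 -1 0 0 0 0.5'; python3 -m jog '0 0 -1 0 0 0 0.5; 0 0 -1 0 0 0 0.5'; python3 -m jog '0 0 -0.7 0 0 0 0.5; 0 0 -0.7 0 0 0 0.5'
python3 - <<'E'
from h import *
o=get_obs(); print(o["ee_pos"].round(4),o["eef_rot"].round(4),o["force"].round(2),o["moment"].round(2),o["grip_width"])
E
```

```text
time_s: 15.28
ee_pos: [0.5295, 0.3788, 0.0436]
eef_rot: [-1.57, -0.014, -0.263]
force: [0.5, -0.1, 1.2]
grip_width: 0.0588
time_s: 15.45
ee_pos: [0.5296, 0.3789, 0.0434]
eef_rot: [-1.569, -0.015, -0.263]
force: [-2.8, -2.1, 7.2]
grip_width: 0.0595
time_s: 15.62
ee_pos: [0.5297, 0.379, 0.0434]
eef_rot: [-1.569, -0.015, -0.263]
force: [-3.7, -2.8, 6.4]
grip_width: 0.0591
[0.5297 0.379  0.0434] [-1.5689 -0.015  -0.2634] [-3.66 -2.81  6.39] [-0.33  0.41 -0.03] 0.05910027552814403
```

Contact at TCP z 43.4 mm, where the seat should be (43.5). Let go slowly and look.

```bash
python3 -m jog '0 0 0.2 0 0 0 0.36; 0 0 0.2 0 0 0 0.34; 0 0 0.2 0 0 0 0.3; 0 0 0.2 0 0 0 0.25; 0 0 0.2 0 0 0 0.2; 0 0 0.2 0 0 0 0.15; 0 0 0.2 0 0 0 0.15'; python3 -m jog '0 0 5 0 0 0 0.15; 0 0 20 0 0 0 0.15; 0 0 45 0 0 0 0.15; 0 0 75 0 0 0 0.15; 0 0 110 0 0 0 0.15; 0 0 140 0 0 0 0.15; 0 0 150 0 0 0 0.15'; python3 -m jog '-20 -30 0 0 0 0 0.15; -50 -65 0 0 0 0 0.15; -80 -100 0 0 0 0 0.15; -100 -140 0 0 0 0 0.15; -110 -180 0 0 0 0 0.15; -110 -220 0 0 0 0 0.15; -110 -260 0 0 0 0 0.15; -110 -300 0 0 0 0 0.15; -110 -310 0 0 0 0 0.15'
python3 - <<'E'
from h import *
t=camera("top"); s=camera("side"); np.savez("t11.npz",**t); np.savez("s11.npz",**s)
save("t11.png",cv2.resize(t["img"][160:235,175:235],None,fx=8,fy=8,interpolation=cv2.INTER_CUBIC))
save("s11.png",cv2.resize(s["img"][125:170,284:344],None,fx=12,fy=12,interpolation=cv2.INTER_CUBIC))
save("t11f.png",t["img"])
E
```

```text
time_s: 16.2
ee_pos: [0.5297, 0.379, 0.0435]
eef_rot: [-1.569, -0.015, -0.263]
force: [-0.5, 0.1, -0.5]
grip_width: 0.0793
time_s: 16.78
ee_pos: [0.5307, 0.3797, 0.1993]
eef_rot: [-1.564, -0.02, -0.263]
force: [-0.9, 0.4, 0.9]
grip_width: 0.0799
time_s: 17.53
ee_pos: [0.4201, 0.0661, 0.1994]
eef_rot: [-1.564, -0.02, -0.265]
force: [-0.8, 0.7, -0.0]
grip_width: 0.0796
```

View pics/t11.png

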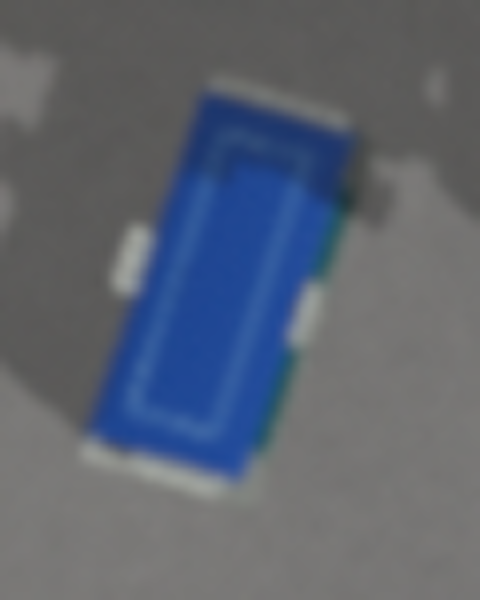

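View pics/s11.png

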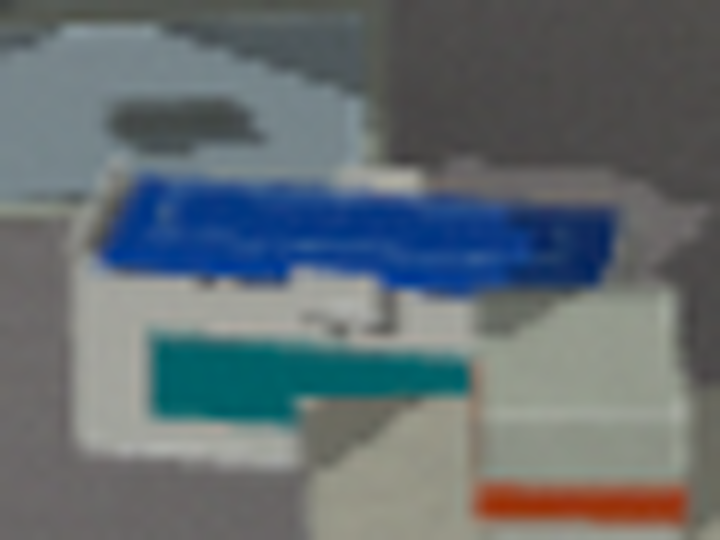

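View pics/t11f.png

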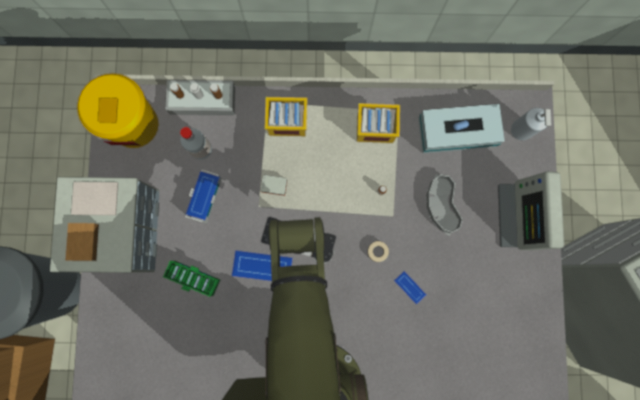

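Run:
```python
from h import *
t=dict(np.load("t11.npz")); s=dict(np.load("s11.npz"))
print(np.round(lidrect(t,(180,160,228,225),.062),1),np.round(lidrect(s,(284,130,340,155),.062),1))
for c,b in((t,(180,160,228,225)),(s,(284,130,340,155))):
    W=pts(c); k=np.zeros((400,640),bool); k[b[1]:b[3],b[0]:b[2]]=1; k&=cv2.erode(blue(c["img"]),np.ones((5,5)))>0
    P=W[k]; P=P[np.isfinite(P[:,2])]; A=np.c_[P[:,:2]-P[:,:2].mean(0),np.ones(len(P))]
    for _ in range(3):
        x=np.linalg.lstsq(A,P[:,2],rcond=None)[0]; r=abs(P[:,2]-A@x); g=r<2.5*np.median(r); A=A[g];P=P[g]
    print("plane slope,height",x.round(4),len(P))
print(get_obs()["time_s"],get_obs()["force"].round(2))
```

```text
[562.8 367.3 136.3  63.  -16.2] [564.  367.2 137.4  62.5 -16.2]
plane slope,height [-0.0074 -0.0245  0.0629] 506
plane slope,height [-0.0047 -0.0442  0.0651] 93
17.6333 [-0.53 -0.36 -0.04]
```

```bash
python3 -c "
from station import hand_in; print(hand_in())"
```

```text
the job is handed in; nothing more can be done
None
```

The lid is back on the white tub and the job is handed in at about 18 s of the 64 s allowed. The hand-in reports no verdict, so what follows rests on my own checks.

**What I did:** I took the middle-sized blue plate on the shelf, dragged it with the fingertips at about 7–8 N, and stopped with its near end about 58 mm out over the edge, still flat. I gripped its long sides there, carried it over, corrected the position by about 2 mm and lowered it until it touched the seat at the expected height. Then I let go and moved the arm clear.

**Last checks:**
- **Position:** the lid's centre is about 1.7 mm off along the tub and about 1 mm across. It is in line within about 0.2°, and it sits between both lips and both lugs.
- **Height:** its top face measures 63–65 mm above the table, where 64 mm is right.
- **Surroundings:** the tub had not moved when I checked it just before the final lowering. Nothing else looks moved in the last overhead picture, which I judged by eye; the arm hid the gallipot in it. The robot touches nothing.

**What disagreed:**
- **Sideways tilt:** the depth images gave a tilt across the lid of 0.025 rad (top camera) and 0.044 rad (side camera, few points). The limit is 0.035. I put this down to depth noise, because both lugs show outside the lid and it would tilt about 0.08 rad if it rested on one.
- **Position before lowering:** the cameras and the arm's own position disagreed by 2–3 mm on where the lid was. I settled it by comparing lid and tub within the same pictures.

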